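Oil and drive out a seized pin

TASK

Free the seized brass pin in the aluminium block: give it a short burst of penetrating oil by pressing the spray can's cap all the way down for about half a second and letting it up again, without ramming it. Then take the drift that fits the bore, drive the pin down and out into the tray under the block, and leave that drift standing in the bore, let go, with its collar down on the block. Do not disturb the little jar on the board or the thicker drift.

Things in the scene. Friction and masses are not known exactly. Their poses are not given: they have to be found in the camera images.
- rig: Fixed plywood board, 10 mm thick, x -80 to 110, y -70 to 260 mm of its frame (origin on the table under the bore axis, z up). At x=y=0 an aluminium block on two steel legs; at y 100 to 210 a 40 mm grey spray can in a steel bracket, its axis leaning towards the block: upwards along (0, -0.426, 0.905) of this frame.
- cap_low (a point): Point of the rig at (0, 142, 173) mm, on the can's axis: the lowest place for the centre of the cap's top face, cap up. The can's seat in the bracket varies: the true top is 0 to 14 mm farther along (0, -0.426, 0.905) of the rig; find it by touch or sight. The cap is a black disc, 28 mm across, 14 mm high, with a thin straw (look only). Axes: the rig's.
- cap (a joint): Travel of the cap down along the can's axis, m: 0 = up, 0.008 = fully down on its stop. Sprung: about 3.5 N to start it moving, 9 N fully down, then a hard stop. It springs back when let go.
- bore_mouth (a point): Centre of the mouth of the upright through bore (18 mm diameter, chamfered) in the block's top, 105 mm above the table. Block 64 x 72 mm, 50 mm thick, underside 55 mm above the table. Axes: the rig's.
- tray (a point): Centre of the tray floor under the block, 10 mm above the table, straight below the bore; the tray is 56 x 50 mm inside, with 12 mm lips and the two legs as its walls.
- plug_center (a point): Centre of the seized brass pin, a cylinder of 16 mm diameter, 18 mm long. At the start it is stuck upright in the bore, its top 19 mm below the block's top. It slides down under about 8 to 18 N of steady push, and drops free once its top is about 30 mm below the block's top.
- drift: The drift that fits: steel rod 12 mm in diameter under a 26 mm collar, round handle of 18 mm diameter on top. Origin at the centre of the collar's underside, z up: rod from z = -75 to 0, collar 0 to 5, handle 5 to 50 mm. Hangs by its collar in a slot of the rack, 70 mm from the other drift. About 140 to 220 g.
- drift_thick: The other drift: same form and same lengths (its handle's top is 50 mm above the rack), but a rod of 20 mm diameter (too thick for the bore), collar 32 mm, handle 24 mm in diameter; leave it in the rack.
- rack: Fixed plywood rack, 64 x 140 mm, top 100 mm above the table. Origin on the table under its centre. Its top has two slots, 22 mm wide, open to -x, with the drifts hanging at (0, -35) and (0, +35) mm of this frame. Either drift may hang in either slot.
- jar: Little closed paint jar, 32 mm diameter, 45 mm high, standing loose on the rig's board about 70 to 90 mm behind the block's bore (+x of the rig). Origin at the centre of its underside. Leave it alone.
- plug: The same brass pin as a  origin at the centre of its lower end, z along it.
Things that resemble listed ones, but are neither listed nor needed, are in the scene too. Leave any orange look-alike of the drift alone.

How it is judged (in metres and radians):
On the way, in this order (a step that is already met when the one before it is completed fails the run):
1. the cap is pressed fully down (over 6.5 of its 8 mm) for 0.3 s (value of joint cap above 0.0065 m), for 0.3 s.
2. the cap is let up again (value of joint cap below 0.001 m), for 0.2 s.
3. the drift bears on the pin in the bore (contact force between drift and plug above 3 N), for 0.05 s.
4. the pin is out of the block (height (world z) of plug_center below 0.045 m), for 0.1 s.
At the end, for the whole second after the job is handed in: Cap up; pin at rest in the tray (centre within 35 mm sideways, under 35 mm high); thin drift at rest in the bore, collar within 6 mm of the block, tilt under 0.12 rad; thick drift and jar within 15 mm of their start, jar upright (value of joint cap below 0.001 m and height (world z) of plug_center below 0.035 m and horizontal distance between plug_center and tray below 0.035 m and linear speed of each of plug, drift below 0.02 m/s and distance between drift and bore_mouth below 0.006 m and angle between drift's own z axis and vertical below 0.12 rad and distance of each of drift_thick, jar from where it was at the start of the episode below 0.015 m and angle between jar's own z axis and vertical below 0.2 rad); the robot touches nothing.
It fails at once if the fingers ram the cap or anything on the rig with over 35 N (contact force between the fingers and rig above 35 N).
It fails at once if the jar is knocked over (angle between jar's own z axis and vertical above 0.6 rad).
It also fails if it takes over 56 s, if anything falls off the work surface, if the arm or the gripper's body presses on something with over 40 N, if the wrist force passes 120 N, or if a joint passes its speed limit or range.

ROBOT

A 6-joint arm with a two-finger parallel gripper is mounted at the origin on the work surface. World frame = base frame: x ahead of the robot, y to its left, z up, the work surface at z = 0. Lengths are in m, angles in degrees, forces in N, time in s.
With the tool pointing down it reaches from about 0.35 to 0.725 m from the base axis. Payload 6 kg.
Tool frame: the origin (TCP) lies on the centre line of the jaws, within the pads' length; the fingertips stand 22 mm ahead of it and the grasp point (between the pads) lies 3 mm ahead of it (ctrl.tcp_to_tips is the distance from the TCP to the fingertips, in m); z points along the fingers, x is the direction in which the jaws open and shut, and the axes are right-handed (so a half turn about z gives the same grasp; the last joint's range is limited). The gripper opens to 85 mm and grips with 20 to 120 N. Pads are 22 mm wide; open, the fingers measure 114 mm over their backs; the gripper's body (76 mm by 85 mm) begins 54 mm behind the grasp point. The pads swing forward as they close: fully open they stand 13 mm farther back than shut.
Start: joints at [92.974, 2.303, 4.859, 0, -92.561, -19.12], TCP at [0.167, 0.576, 0.253] pointing down, gripper open.
Joint ranges: [-146.85, 146.85], [-73.84, 115.35], [-62.03, 85.46], [-188.31, 113.3], [-161.28, -10.13], [-171.36, 171.36]. Speed limits (degrees/s): [147.25, 147.25, 172.46, 180, 180, 180].

INTERFACE

Orientations are given as [roll, pitch, yaw] about the fixed x, y, z axes, in that order (R = Rz(yaw) Ry(pitch) Rx(roll)).
In Python, from plant import ctrl gives the robot as it stands.
- The arm moves only by the tool carry_out, never from a script. Its argument "commands" is a list that holds one entry, the list of rows, each a list of 7 numbers: the opening, from 0 (shut) to 1 (fully open), then the shift along the tool's x, y, z in cm, then the turn, a rotation vector about the tool's x, y, z in degrees. In form: [[[jaw, tx, ty, tz, ax, ay, az], ...]]. A call has 1 to 8 rows; each row is the pose to reach, as a shift and turn from the pose commanded when the call began, along the tool's axes at that moment; what a row does not reach only later rows make up. A row lasts 1/12 s, in which the tool goes at most 41.7 mm and 7.16 degrees, less where a joint would pass 70% of its speed; a pose out of reach is approached as far as the arm can. A call with a gripper value outside its range is refused whole. The fingers move at their own pace and stop on an object; "grip_force" is the grip in N (left out, the last holds). Time passes only in rows, so rows that repeat a pose let the fingers close. It gives the time, the measured TCP pose, the force and the opening at its end, in the units of the state.
- ctrl.state(): the state, without advancing time (a new reading comes with each control period).
- ctrl.read_camera(name): name is "side" or "top"; returns the picture (420x560x3 uint8, blue, green, red); there is no depth.
- ctrl.camera_params(name): a dict with "fx", "fy", "cx", "cy" (pixels), "xyz" and "rotation" of the camera in the world. Camera axes: x right, y down, z forward; pixel columns grow to the right and rows downward; lengths in m; the calibration is good to about 2 mm. A picture is of the moment at which its call begins. camera_params takes no time and is no camera call.
- ctrl.finish_job(): hands the job in, once; it reports no verdict.
The state is a dict: "time_s": time; "joints": joint angles; "dq": joint speeds; "effort": joint torques, N m; "ee_pos": TCP position; "tool_rot": TCP orientation; "contact_force": force on the tool from outside, world axes, zero at the start; "wrist_torque": the same for the moment, N m; "width": finger opening in m.
Only numpy, scipy, OpenCV 4.12 (cv2) and the standard library are available. Lean on these libraries where they do the work, as an engineer would, in place of code of your own. Each camera call takes 0.05 s, during which the arm holds its last target.

## Working session

There is one attempt and no reset: what is moved stays moved. The work goes in short steps, Python scripts to look and compute and a tool call to move; the robot and the scene stay as the last step left them, time stands still between calls to the robot, and variables do not carry over. Pictures are saved under pics/ and viewed, and the job is handed in when it is done.

Besides the shell and the picture viewer there is one more tool, called after "Emit:" in YAML: its name, and indented under it one key for each argument. carry_out: Moves the arm, as the interface text tells. Its arguments: {"type":"object","properties":{"commands":{"type":"array"},"grip_force":{"type":"number"}},"required":["commands"]}

```bash
ls; mkdir -p pics
python3 - <<'E'
from plant import ctrl
import cv2
print(ctrl.state())
for n in("side","top"):
    print(n,ctrl.camera_params(n)); cv2.imwrite(f"pics/{n}0.png",ctrl.read_camera(n))
print(ctrl.tcp_to_tips)
E
```

```text
pics
{'time_s': 0.0, 'joints': array([ 9.29741256e+01,  2.33896140e+00,  4.80106873e+00, -2.86883681e-02,
       -9.25606172e+01, -1.91190994e+01]), 'dq': array([-0.00545051,  0.09687801,  0.12608693, -0.03454518,  0.04632882,
        0.04787088]), 'effort': array([ 1.61439070e-04, -3.68197632e+01,  3.47420776e+01,  6.93262383e+00,
       -5.38406224e-03,  1.50050596e-05]), 'ee_pos': array([0.16667206, 0.5760809 , 0.25225646]), 'tool_rot': array([-1.79994816e+02, -1.02463458e-01, -1.06143721e+02]), 'contact_force': array([ 0.42479757, -0.39596288,  0.40099839]), 'wrist_torque': array([-0.01875478, -0.00025854,  0.04998434]), 'width': 0.08528248902069614}
side {'fx': 459.69282119079486, 'fy': 459.69282119079486, 'cx': 286.4762961911644, 'cy': 196.68910849540225, 'xyz': array([ 0.38025633, -0.70285311,  0.57189878]), 'rotation': array([-1.22850908e+02, -7.12511218e-02, -1.36522633e+01])}
top {'fx': 456.4191818774708, 'fy': 456.4191818774708, 'cx': 286.5417431637484, 'cy': 205.17750163478553, 'xyz': array([ 0.38229461, -0.04270366,  1.00267077]), 'rotation': array([-169.15572353,    1.30313884,  -89.70292123])}
0.022
```

View pics/side0.png

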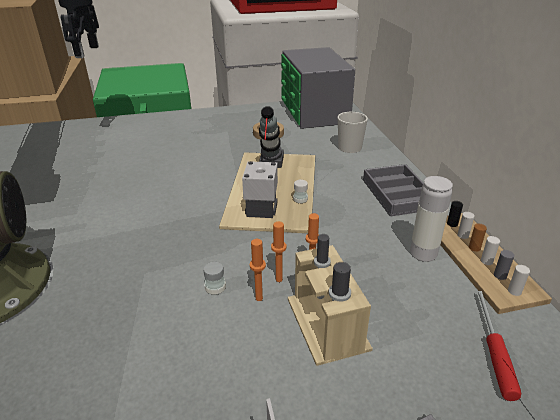

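View pics/top0.png

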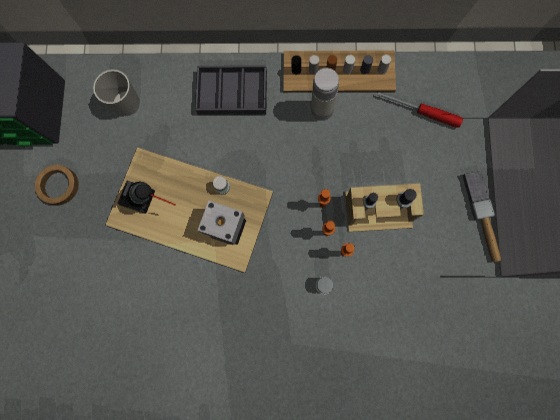

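```bash
cat > h.py <<'E'
import numpy as np, cv2
from scipy.spatial.transform import Rotation as R
from plant import ctrl
def cam(n):
    p=ctrl.camera_params(n)
    K=np.array([[p['fx'],0,p['cx']],[0,p['fy'],p['cy']],[0,0,1]])
    Rm=R.from_euler('xyz',p['rotation'],degrees=True).as_matrix()
    return K,Rm,np.array(p['xyz'])
def proj(n,X):
    K,Rm,c=cam(n); X=np.atleast_2d(X); q=(X-c)@Rm@K.T
    return q[:,:2]/q[:,2:]
def ray(n,u):
    K,Rm,c=cam(n); d=Rm@np.linalg.inv(K)@np.array([u[0],u[1],1.]); return c,d
def onz(n,u,z):
    c,d=ray(n,u); return c+d*(z-c[2])/d[2]
def tri(us,ut):
    A=[];b=[]
    for n,u in(("side",us),("top",ut)):
        c,d=ray(n,u); d=d/np.linalg.norm(d); P=np.eye(3)-np.outer(d,d); A.append(P); b.append(P@c)
    x,*_=np.linalg.lstsq(np.vstack(A),np.hstack(b),rcond=None)
    return x,np.abs(np.vstack(A)@x-np.hstack(b)).max()
def crop(img,x0,y0,w,h,k,f):
    c=cv2.resize(img[y0:y0+h,x0:x0+w],None,fx=k,fy=k,interpolation=cv2.INTER_CUBIC)
    for i in range(0,w,10):
        cv2.line(c,(i*k,0),(i*k,6 if i%50 else 14),(0,255,255),1); 
        if i%20==0: cv2.putText(c,str(x0+i),(i*k,24),0,.35,(0,255,255),1)
    for i in range(0,h,10):
        cv2.line(c,(0,i*k),(6,i*k),(0,255,255),1)
        if i%20==0: cv2.putText(c,str(y0+i),(8,i*k+4),0,.35,(0,255,255),1)
    cv2.imwrite(f,c)
E
python3 - <<'E'
from h import *
s=cv2.imread("pics/side0.png");t=cv2.imread("pics/top0.png")
crop(s,210,95,120,140,4,"pics/s_rig.png")
crop(t,100,140,180,140,4,"pics/t_rig.png")
crop(s,240,200,140,160,3,"pics/s_rack.png")
crop(t,300,170,140,100,5,"pics/t_rack.png")
E
```

```text
(no output)
```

View pics/s_rig.png

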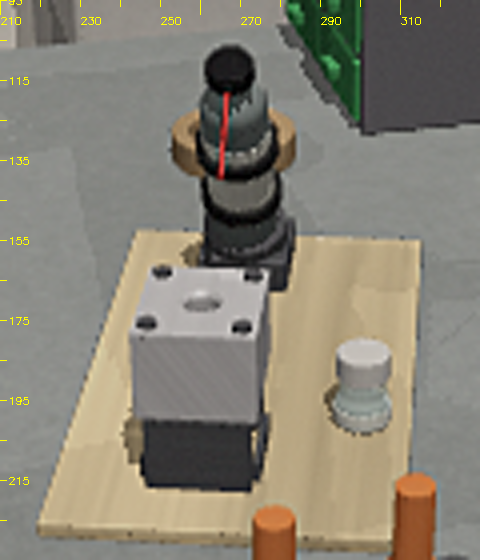

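View pics/t_rig.png

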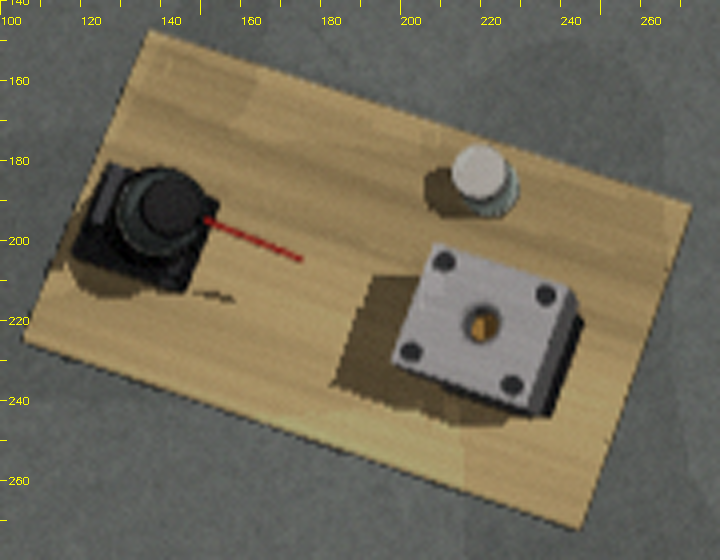

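View pics/s_rack.png

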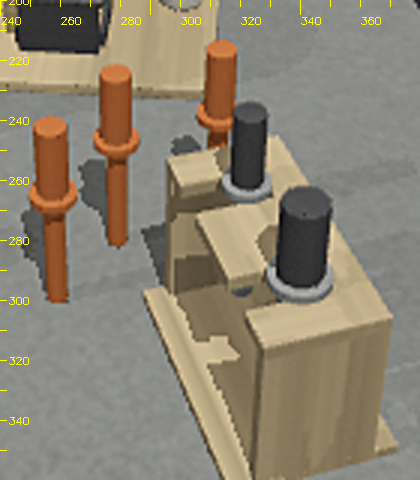

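View pics/t_rack.png

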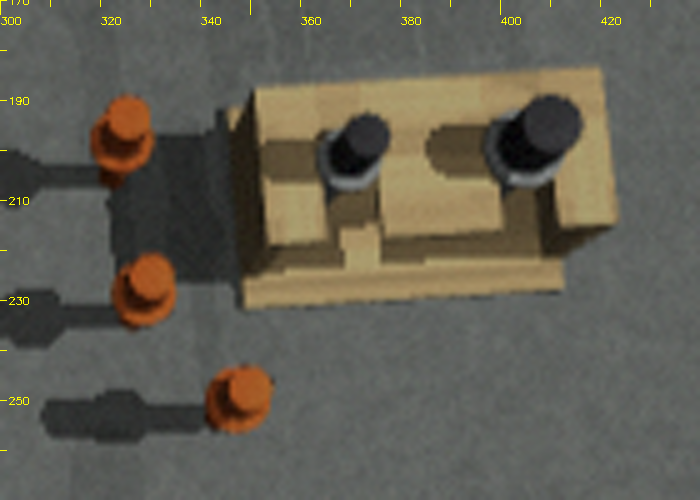

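```bash
cat > fit.py <<'E'
from h import *
from scipy.optimize import least_squares
B=.01;T=.105
top=[((110,260,10),(137,147.5)),((110,-70,10),(273,191.5)),((-80,-70,10),(245,272.5)),((-80,260,10),(105.5,225.5)),
((32,36,105),(208.5,200.7)),((32,-36,105),(243,211.7)),((-32,-36,105),(234.5,243)),((-32,36,105),(197.7,230.5)),((0,0,105),(220.3,221))]
side=[((-80,260,10),(244.2,152.5)),((110,260,10),(315,155)),((-80,-70,10),(219.5,227.5)),
((-32,36,105),(246.2,161.5)),((32,36,105),(277,162)),((32,-36,105),(276,178.5)),((-32,-36,105),(242.7,179.5)),((0,0,105),(260.5,170.3))]
def rig(p,X): 
    return R.from_euler('z',p[2]).apply(np.array(X)/1000)+[p[0],p[1],p[3] if len(p)>3 else 0]
def res(p):
    r=[]
    for n,L in(("top",top),("side",side)):
        r.append((proj(n,rig(p,[a for a,_ in L]))-np.array([b for _,b in L])).ravel())
    return np.hstack(r)
for p0 in([.35,.15,-.2],[.35,.15,-.2,0]):
    f=least_squares(res,p0,loss='soft_l1'); print(f.x,np.degrees(f.x[2]),np.round(res(f.x).reshape(-1,2),1).tolist())
E
python3 fit.py
python3 - <<'E'
from h import *
print("bore tri",tri((260.5,170.3),(220.3,221)))
# cap top centre: side (230,62)/4 ; top (172,207)/4
print("cap tri",tri((210+229/4,95+62/4),(100+173/4,140+206/4)))
# drift handle tops: side crop/3 , top crop/5
print("thin handle top",tri((240+251/3,200+110/3),(300+369/5,170+133/5)))
print("thick",tri((240+306/3,200+200/3),(300+553/5,170+125/5)))
for n,s,t in(("o1",(50,125),(243,389)),("o2",(116,74),(153,275)),("o3",(221,49),(128,116))):
    print(n,tri((240+s[0]/3,200+s[1]/3),(300+t[0]/5,170+t[1]/5)))
print("jar",tri((210+363/4,95+350/4),(100+480/4,140+172/4)))
E
```

```text
[ 0.52224281  0.11015021 -0.31292906] -17.929514700938626 [[0.1, -0.2], [0.7, -0.9], [0.7, -0.1], [-0.1, 0.0], [0.7, -0.3], [-0.1, -0.4], [-2.3, -1.4], [0.5, -0.1], [0.3, -0.2], [-1.1, -0.6], [-0.2, -0.5], [-1.1, -1.7], [0.9, -0.3], [0.1, 0.4], [-2.2, 1.2], [-0.9, -1.1], [-0.5, -0.1]]
[ 0.52247941  0.11083312 -0.31323826 -0.00152552] -17.947230252105843 [[0.0, -0.1], [0.4, -0.8], [0.5, -0.2], [-0.1, -0.0], [0.5, -0.2], [-0.4, -0.4], [-2.5, -1.4], [0.3, -0.1], [0.1, -0.2], [-1.0, -0.2], [-0.2, -0.1], [-1.0, -1.3], [1.0, 0.2], [0.1, 0.8], [-2.2, 1.7], [-0.8, -0.6], [-0.5, 0.3]]
bore tri (array([0.52276468, 0.11084135, 0.10404957]), np.float64(0.0006853821753176614))
cap tri (array([0.56640247, 0.24436002, 0.17758703]), np.float64(0.000343232051591702))
thin handle top (array([ 0.56252069, -0.18829673,  0.15034281]), np.float64(0.00026679713462496313))
thick (array([ 0.5661624 , -0.25805775,  0.15043042]), np.float64(0.0007681060135894535))
o1 (array([ 0.46829214, -0.14172678,  0.12237484]), np.float64(0.0008094082142576231))
o2 (array([ 0.51186704, -0.10762149,  0.12354177]), np.float64(0.00032770143809579544))
o3 (array([ 0.57471869, -0.09857995,  0.12371661]), np.float64(5.534697232834063e-05))
jar (array([0.61265814, 0.12249508, 0.05519992]), np.float64(0.0006631145615594303))
```

```bash
cat >> h.py <<'E'
ax=np.array([-.426*np.sin(np.radians(17.94)),-.426*np.cos(np.radians(17.94)),.905]); ax/=np.linalg.norm(ax)
def Rdown(yaw): return R.from_euler('xyz',[180,0,yaw],degrees=True)
def Rpress():
    y=-np.array([np.cos(np.radians(17.94)),-np.sin(np.radians(17.94)),0]); z=-ax; x=np.cross(y,z)
    return R.from_matrix(np.c_[x,y,z])
def rel(p,Rt,p0=None,R0=None):
    s=ctrl.state()
    if p0 is None: p0=s['ee_pos']
    if R0 is None: R0=R.from_euler('xyz',s['tool_rot'],degrees=True)
    d=R0.inv().apply(np.array(p)-p0)*100; w=np.degrees((R0.inv()*Rt).as_rotvec())
    return np.round(d,2),np.round(w,1)
E
python3 - <<'E'
from h import *
cap=np.array([.5664,.2449,.1777])
print(rel(cap+ax*(.022+.05),Rpress()))
print(ax, cap+ax*.072)
E
```

```text
(array([ 23.76, -47.51,   1.  ]), array([  0.4, -25.3,   1.8]))
[-0.13118404 -0.40518622  0.90477338] [0.55695475 0.21572659 0.24284368]
```

Emit:
carry_out:
  commands:
    - [[0, 23.8, -47.5, 1, 0.4, -25.3, 1.8], [0, 23.8, -47.5, 1, 0.4, -25.3, 1.8], [0, 23.8, -47.5, 1, 0.4, -25.3, 1.8], [0, 23.8, -47.5, 1, 0.4, -25.3, 1.8], [0, 23.8, -47.5, 1, 0.4, -25.3, 1.8], [0, 23.8, -47.5, 1, 0.4, -25.3, 1.8], [0, 23.8, -47.5, 1, 0.4, -25.3, 1.8], [0, 23.8, -47.5, 1, 0.4, -25.3, 1.8]]
  grip_force: 60

```text
time_s: 0.77
ee_pos: [0.4113, 0.3491, 0.2474]
tool_rot: [-180.0, 25.4, -107.9]
contact_force: [1.5, 0.9, -0.0]
width: 0.0004
```

Run:
```python
from h import *
cap=np.array([.5664,.2449,.1777])
print(rel(cap+ax*(.022+.05),Rpress())); s=ctrl.state();print(s['ee_pos'],s['contact_force'],s['width'])
```

```text
(array([  7.61, -17.96,  -3.1 ]), array([-0. ,  0.2,  0. ]))
[0.41131528 0.34909649 0.24740748] [ 1.52906827  0.94688329 -0.04686268] 0.0004113033312670615
```

Emit:
carry_out:
  commands:
    - [[0, 7.6, -18, -3.1, 0, 0, 0], [0, 7.6, -18, -3.1, 0, 0, 0], [0, 7.6, -18, -3.1, 0, 0, 0], [0, 7.6, -18, -3.1, 0, 0, 0], [0, 7.6, -18, -3.1, 0, 0, 0], [0, 7.6, -18, -3.1, 0, 0, 0], [0, 7.6, -18, -3.1, 0, 0, 0]]

```text
time_s: 1.35
ee_pos: [0.5575, 0.2158, 0.2412]
tool_rot: [179.9, 25.2, -108.2]
contact_force: [-0.7, 0.1, -0.4]
width: -0.0002
```

Run:
```python
from h import *
cap=np.array([.5664,.2449,.1777])
print(rel(cap+ax*(.022+.05),Rpress())); s=ctrl.state();print(s['ee_pos'],s['contact_force'],s['width'])
i=ctrl.read_camera("side");crop(i,200,40,160,140,4,"pics/s1.png")
i=ctrl.read_camera("top");crop(i,90,140,160,140,4,"pics/t1.png")
```

```text
(array([-0.05,  0.05, -0.16]), array([ 0. , -0. , -0.3]))
[0.55753654 0.21576317 0.2411565 ] [-0.73329035  0.07877486 -0.35557566] -0.00015828380195129362
```

View pics/s1.png

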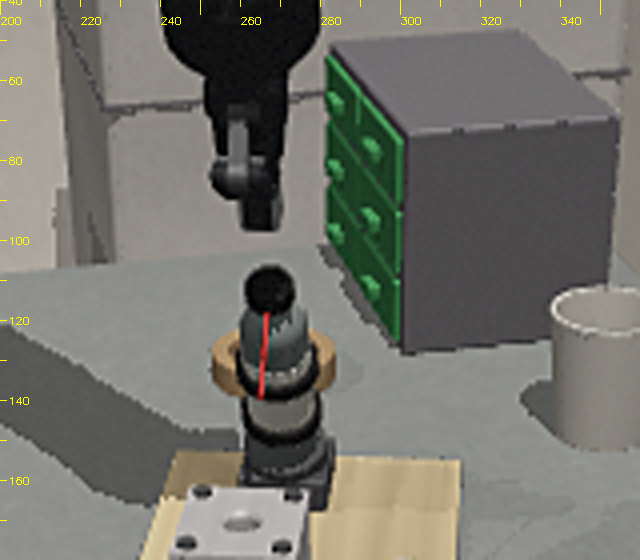

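View pics/t1.png

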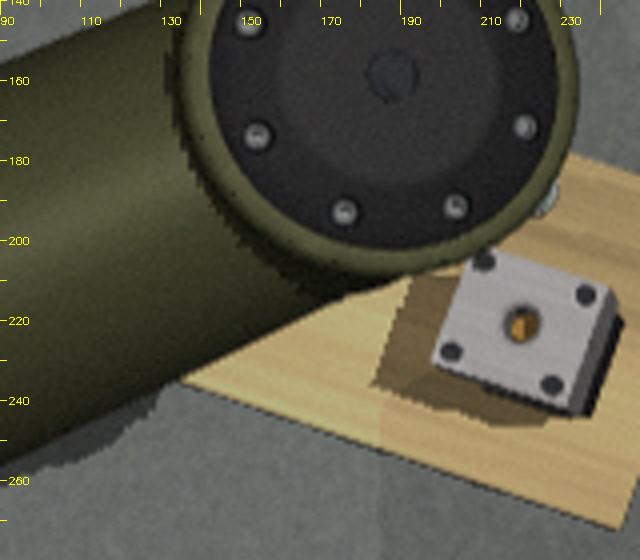

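Emit:
carry_out:
  commands:
    - [[0, 0, 0, 1.5, 0, 0, 0], [0, 0, 0, 3, 0, 0, 0], [0, 0, 0, 3.8, 0, 0, 0], [0, 0, 0, 4, 0, 0, 0], [0, 0, 0, 4, 0, 0, 0], [0, 0, 0, 4, 0, 0, 0]]

```text
time_s: 1.95
ee_pos: [0.5617, 0.234, 0.2074]
tool_rot: [-179.9, 25.3, -107.9]
contact_force: [0.7, -0.4, 0.4]
width: -0.0002
```

Emit:
carry_out:
  commands:
    - [[0, 0, 0, 0.15, 0, 0, 0], [0, 0, 0, 0.3, 0, 0, 0], [0, 0, 0, 0.3, 0, 0, 0]]

```text
time_s: 2.2
ee_pos: [0.5623, 0.2349, 0.2039]
tool_rot: [-180.0, 25.3, -108.0]
contact_force: [0.4, 0.1, 0.2]
width: 0.0002
```

```bash
cat > st.py <<'E'
from h import *
cap=np.array([.5664,.2449,.1777])
s=ctrl.state();print(s['time_s'],s['ee_pos'],s['contact_force'], 'axial F',s['contact_force']@ax,'tip above est cap mm',((s['ee_pos']-cap)@ax-.022)*1000)
E
python3 st.py
```

```text
2.2 [0.56229211 0.23485074 0.20394767] [0.44828183 0.05071353 0.22883722] axial F 0.1276899787873504 tip above est cap mm 6.358908949284241
```

Emit:
carry_out:
  commands:
    - [[0, 0, 0, 0.15, 0, 0, 0], [0, 0, 0, 0.3, 0, 0, 0], [0, 0, 0, 0.4, 0, 0, 0], [0, 0, 0, 0.4, 0, 0, 0]]

```text
time_s: 2.53
ee_pos: [0.5627, 0.2365, 0.1997]
tool_rot: [180.0, 25.3, -108.0]
contact_force: [-0.1, -1.0, -0.2]
width: 0.0002
```

Emit:
carry_out:
  commands:
    - [[0, 0, 0, 0.1, 0, 0, 0], [0, 0, 0, 0.2, 0, 0, 0], [0, 0, 0, 0.2, 0, 0, 0]]

```text
time_s: 2.78
ee_pos: [0.5631, 0.2371, 0.1987]
tool_rot: [-180.0, 25.3, -108.0]
contact_force: [-2.2, -1.5, 3.7]
width: 0.0002
```

```bash
python3 st.py
```

```text
2.7833 [0.56308786 0.23709282 0.19872964] [-2.2041972  -1.54807271  3.69037522] axial F 4.255366494763377 tip above est cap mm 0.6249222086819745
```

Emit:
carry_out:
  commands:
    - [[0, 0, 0, 0.2, 0, 0, 0], [0, 0, 0, 0.4, 0, 0, 0], [0, 0, 0, 0.55, 0, 0, 0], [0, 0, 0, 0.6, 0, 0, 0]]

```text
time_s: 3.12
ee_pos: [0.564, 0.2395, 0.1934]
tool_rot: [-180.0, 25.3, -108.0]
contact_force: [-5.1, -4.9, 6.3]
width: 0.0
```

```bash
python3 st.py
```

```text
3.1167 [0.56395313 0.23953969 0.19336796] [-5.13618795 -4.9153038   6.26637208] axial F 8.335045917592604 tip above est cap mm -5.3311371888464105
```

Emit:
carry_out:
  commands:
    - [[0, 0, 0, 0.1, 0, 0, 0], [0, 0, 0, 0.15, 0, 0, 0], [0, 0, 0, 0.15, 0, 0, 0]]

```text
time_s: 3.37
ee_pos: [0.5641, 0.24, 0.1923]
tool_rot: [-179.9, 25.3, -107.9]
contact_force: [-4.4, -3.9, 6.5]
width: 0.0
```

```bash
python3 st.py
```

```text
3.3667 [0.56411424 0.23999275 0.19229751] [-4.41621253 -3.9449196   6.51964243] axial F 8.076562591742267 tip above est cap mm -6.504358381291446
```

Emit:
carry_out:
  commands:
    - [[0, 0, 0, 0.1, 0, 0, 0], [0, 0, 0, 0.1, 0, 0, 0]]

```text
time_s: 3.53
ee_pos: [0.5642, 0.2401, 0.1921]
tool_rot: [-179.9, 25.3, -107.9]
contact_force: [-7.3, -5.8, 9.3]
width: -0.0
```

```bash
python3 st.py
```

```text
3.5333 [0.56419145 0.24010471 0.19213791] [-7.26918563 -5.83594726  9.34720498] axial F 11.775348813420699 tip above est cap mm -6.704251546816311
```

Emit:
carry_out:
  commands:
    - [[0, 0, 0, 0.05, 0, 0, 0], [0, 0, 0, 0.05, 0, 0, 0], [0, 0, 0, 0.05, 0, 0, 0], [0, 0, 0, 0.05, 0, 0, 0]]

```text
time_s: 3.87
ee_pos: [0.5642, 0.2401, 0.1921]
tool_rot: [-179.9, 25.3, -107.9]
contact_force: [-9.0, -6.7, 10.7]
width: 0.0003
```

Emit:
carry_out:
  commands:
    - [[0, 0, 0, -1, 0, 0, 0], [0, 0, 0, -2, 0, 0, 0], [0, 0, 0, -4, 0, 0, 0], [0, 0, 0, -6, 0, 0, 0], [0, 0, 0, -6, 0, 0, 0], [0, 0, 0, -6, 0, 0, 0]]

```text
time_s: 4.37
ee_pos: [0.5567, 0.2167, 0.2456]
tool_rot: [-179.9, 25.4, -108.0]
contact_force: [0.4, 0.5, -0.3]
width: -0.0001
```

Run:
```python
from h import *
s=ctrl.state();print(s['time_s'],s['ee_pos'],s['contact_force'])
i=ctrl.read_camera("side");crop(i,200,40,160,140,4,"pics/s2.png")
u=np.array((.5625,-.1883)); d=np.array((.5662-.5625,-.2581+.1883))
yaw=np.degrees(np.arctan2(d[0],-d[1])); print('rack yaw',yaw)
# check the vertical axis of thin drift: collar centre from views
print(proj("side",[[*u,.15],[*u,.105],[*u,.100]]),proj("top",[[*u,.15],[*u,.105]]))
print(rel([.5625,-.1883,.26],Rdown(-177),))
```

```text
4.3667 [0.55671246 0.21665791 0.24563815] [ 0.39801302  0.45218859 -0.2872076 ]
rack yaw 3.0343288895557508
[[323.46205258 236.89495889]
 [322.15329479 260.00516539]
 [322.0134151  262.4751782 ]] [[373.79599415 196.50365802]
 [370.08042654 201.16035164]]
(array([ 33.97, -13.1 , -17.85]), array([15.3, 22.2, 67.8]))
```

View pics/s2.png

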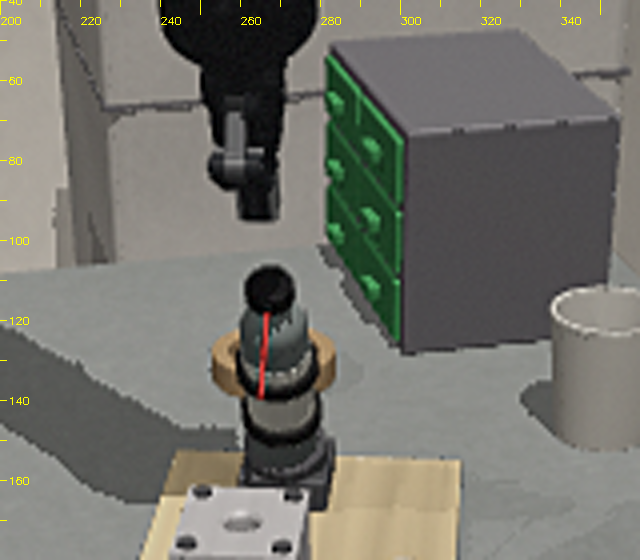

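Emit:
carry_out:
  commands:
    - [[0.6, 34, -13.1, -17.9, 15.3, 22.2, 67.8], [0.6, 34, -13.1, -17.9, 15.3, 22.2, 67.8], [0.6, 34, -13.1, -17.9, 15.3, 22.2, 67.8], [0.6, 34, -13.1, -17.9, 15.3, 22.2, 67.8], [0.6, 34, -13.1, -17.9, 15.3, 22.2, 67.8], [0.6, 34, -13.1, -17.9, 15.3, 22.2, 67.8], [0.6, 34, -13.1, -17.9, 15.3, 22.2, 67.8], [0.6, 34, -13.1, -17.9, 15.3, 22.2, 67.8]]

```text
time_s: 5.08
ee_pos: [0.5609, -0.1178, 0.2569]
tool_rot: [177.4, 4.9, -162.8]
contact_force: [1.3, 0.7, -0.4]
width: 0.0511
```

Run:
```python
from h import *
s=ctrl.state();print(s['time_s'],s['ee_pos'],s['tool_rot'],s['contact_force'],s['width'],s['joints'])
print(rel([.5625,-.1883,.22],Rdown(-177),))
```

```text
5.0833 [ 0.56094194 -0.11781803  0.25685398] [ 177.4248934     4.92619559 -162.79488422] [ 1.2752147   0.69621511 -0.4061172 ] 0.05106551647846655 [  6.06621039  -4.30430569  -0.21262153  -3.47746304 -89.75476249
  11.13286986]
(array([ 2.25, -6.93,  3.2 ]), array([ 3.2,  4.6, 14.3]))
```

Emit:
carry_out:
  commands:
    - [[0.6, 2.3, -6.9, 1.0, 3.2, 4.6, 14.3], [0.6, 2.3, -6.9, 2.0, 3.2, 4.6, 14.3], [0.6, 2.3, -6.9, 3.2, 3.2, 4.6, 14.3], [0.6, 2.3, -6.9, 3.2, 3.2, 4.6, 14.3], [0.6, 2.3, -6.9, 3.2, 3.2, 4.6, 14.3]]

```text
time_s: 5.5
ee_pos: [0.5624, -0.1863, 0.219]
tool_rot: [179.9, -0.0, -176.6]
contact_force: [-1.3, 0.8, 1.0]
width: 0.0514
```

Run:
```python
from h import *
s=ctrl.state();print(s['time_s'],s['ee_pos'],s['tool_rot'],s['contact_force'],s['width'],s['joints'])
print(rel([.5625,-.1883,.133],Rdown(-177),))
i=ctrl.read_camera("side");crop(i,240,130,140,160,4,"pics/s3.png")
```

```text
5.5 [ 0.5624133  -0.18628152  0.21902148] [ 1.79944542e+02 -2.58305030e-02 -1.76626271e+02] [-1.29351054  0.7848015   0.96556602] 0.051405676015226595 [ 1.01262759e+00  1.12929481e+00  1.19797453e-01 -5.43546243e-02
 -8.90185964e+01  2.36203293e+00]
(array([-0.  , -0.21,  8.6 ]), array([ 0.1, -0. ,  0.4]))
```

View pics/s3.png

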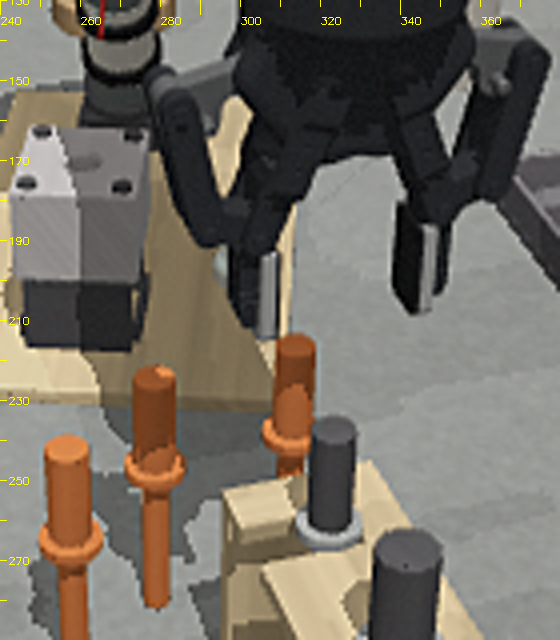

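Emit:
carry_out:
  commands:
    - [[0.6, 0, -0.1, 2, 0, 0, 0], [0.6, 0, -0.1, 4.5, 0, 0, 0], [0.6, 0, -0.1, 7, 0, 0, 0], [0.6, 0, -0.1, 8.6, 0, 0, 0], [0.6, 0, -0.1, 8.6, 0, 0, 0], [0.6, 0, -0.1, 8.6, 0, 0, 0]]

```text
time_s: 6.05
ee_pos: [0.5633, -0.1871, 0.1361]
tool_rot: [-180.0, 0.2, -176.6]
contact_force: [-0.1, -1.0, 1.1]
width: 0.0511
```

Run:
```python
from h import *
s=ctrl.state();print(s['time_s'],s['ee_pos'],s['tool_rot'],s['contact_force'],s['width'],s['joints'])
print(rel([.5625,-.1883,.133],Rdown(-177),))
i=ctrl.read_camera("side");crop(i,240,160,140,140,4,"pics/s4.png")
```

```text
6.05 [ 0.56328577 -0.18709152  0.13608023] [-179.98142917    0.20284613 -176.59983548] [-0.12762457 -1.02949474  1.12910174] 0.051135882590240496 [ 9.65480188e-01  2.19777138e+00 -7.47658370e+00  1.00866132e-02
 -8.01221932e+01  2.43293877e+00]
(array([ 0.09, -0.12,  0.31]), array([-0. ,  0.2,  0.4]))
```

View pics/s4.png

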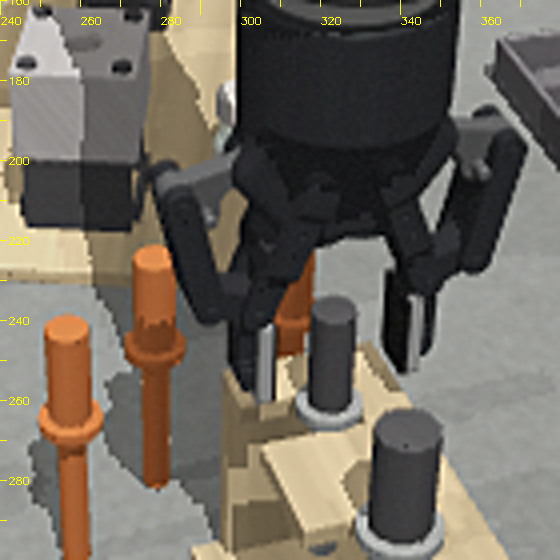

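Emit:
carry_out:
  commands:
    - [[0.6, 0, -0.1, 0.2, 0, 0, 0], [0.1, 0, -0.1, 0.2, 0, 0, 0], [0.1, 0, -0.1, 0.2, 0, 0, 0], [0.1, 0, -0.1, 0.2, 0, 0, 0], [0.1, 0, -0.1, 0.2, 0, 0, 0], [0.1, 0, -0.1, 0.2, 0, 0, 0], [0.1, 0, -0.1, 0.2, 0, 0, 0]]
  grip_force: 80

```text
time_s: 6.68
ee_pos: [0.5636, -0.1888, 0.1341]
tool_rot: [-180.0, 0.2, -176.7]
contact_force: [-0.2, 1.0, 4.8]
width: 0.0164
```

Emit:
carry_out:
  commands:
    - [[0.1, 0, 0, -1, 0, 0, 0], [0.1, 0, 0, -3, 0, 0, 0], [0.1, 0, 0, -6, 0, 0, 0], [0.1, 0, 0, -9, 0, 0, 0], [0.1, 0, 0, -12, 0, 0, 0], [0.1, 0, 0, -12, 0, 0, 0], [0.1, 0, 0, -12, 0, 0, 0]]

```text
time_s: 7.27
ee_pos: [0.5632, -0.1888, 0.2549]
tool_rot: [180.0, 0.3, -176.7]
contact_force: [-0.3, -0.5, -3.3]
width: 0.0163
```

Run:
```python
from h import *
s=ctrl.state();print(s['time_s'],s['ee_pos'],s['tool_rot'],s['contact_force'],s['width'],s['joints'])
i=ctrl.read_camera("side");crop(i,240,110,140,140,4,"pics/s5.png")
```

```text
7.2667 [ 0.56322706 -0.1888314   0.25492269] [ 179.99789376    0.33023209 -176.72277741] [-0.32506593 -0.45679269 -3.34907335] 0.016253952738234823 [ 7.72340641e-01  1.14255405e+00  3.85077290e+00 -1.65510391e-02
 -9.23783943e+01  2.50415358e+00]
```

View pics/s5.png

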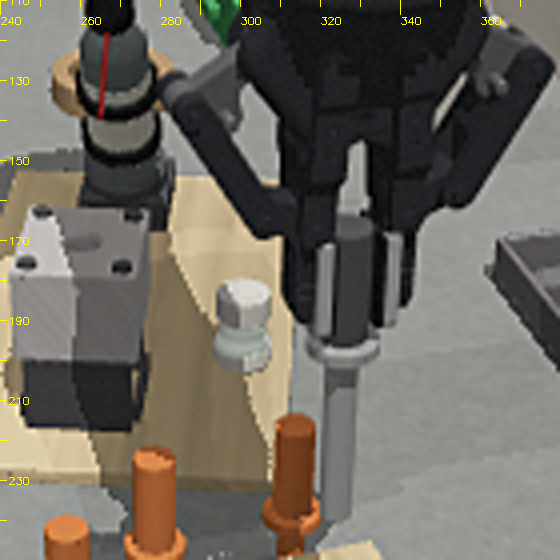

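Run:
```python
from h import *
p=np.array([.5632,-.1885,0])
for z in(.221,.146,.271): print(z,proj("side",p+[0,0,z]))
print(rel([.5226,.1106,.26],Rdown(-177)))
```

```text
0.221 [[326.24659145 196.89541319]]
0.146 [[323.82981761 239.02823221]]
0.271 [[328.03414487 165.73210638]]
(array([ 2.29, 30.1 , -0.71]), array([0.1, 0.1, 0.3]))
```

Emit:
carry_out:
  commands:
    - [[0.1, 2.3, 4, -0.7, 0, 0, 0], [0.1, 2.3, 8, -0.7, 0, 0, 0], [0.1, 2.3, 12, -0.7, 0, 0, 0], [0.1, 2.3, 16, -0.7, 0, 0, 0], [0.1, 2.3, 20, -0.7, 0, 0, 0], [0.1, 2.3, 24, -0.7, 0, 0, 0], [0.1, 2.3, 27.5, -0.7, 0, 0, 0], [0.1, 2.3, 30.1, -0.7, 0, 0, 0]]

```text
time_s: 7.98
ee_pos: [0.5212, 0.113, 0.2576]
tool_rot: [-180.0, -0.1, -176.6]
contact_force: [-0.1, -0.1, -1.4]
width: 0.0161
```

Emit:
carry_out:
  commands:
    - [[0.1, 0, 0, 0.5, 0, 0, 0], [0.1, 0, 0, 1, 0, 0, 0], [0.1, 0, 0, 1, 0, 0, 0], [0.1, 0, 0, 1, 0, 0, 0]]

```text
time_s: 8.32
ee_pos: [0.5222, 0.1095, 0.2486]
tool_rot: [-179.9, 0.0, -176.8]
contact_force: [0.4, 0.3, -2.1]
width: 0.0164
```

Run:
```python
from h import *
s=ctrl.state();print(s['time_s'],s['ee_pos'],s['tool_rot'],s['contact_force'],s['width'])
print(rel([.5226,.1106,.25],Rdown(-177)))
i=ctrl.read_camera("side");crop(i,200,70,140,140,4,"pics/s6.png")
i=ctrl.read_camera("top");crop(i,170,150,140,140,4,"pics/t6.png")
b=np.array([.5226,.1106,0])
for z in(.105,.141,.216): print(z,proj("side",b+[0,0,z]),proj("top",b+[0,0,z]))
```

```text
8.3167 [0.52221545 0.10946292 0.2486161 ] [-1.79933666e+02  2.61280048e-02 -1.76765708e+02] [ 0.38776726  0.33381614 -2.07844338] 0.016431115804116263
(array([-0.04,  0.11, -0.14]), array([-0.1,  0. ,  0.2]))
0.105 [[260.09773331 170.02660215]] [[220.3751864 220.661747 ]]
0.141 [[259.56365767 154.45069633]] [[217.27875496 217.7585951 ]]
0.216 [[258.37532502 119.79388697]] [[209.95160858 210.88880987]]
```

View pics/s6.png

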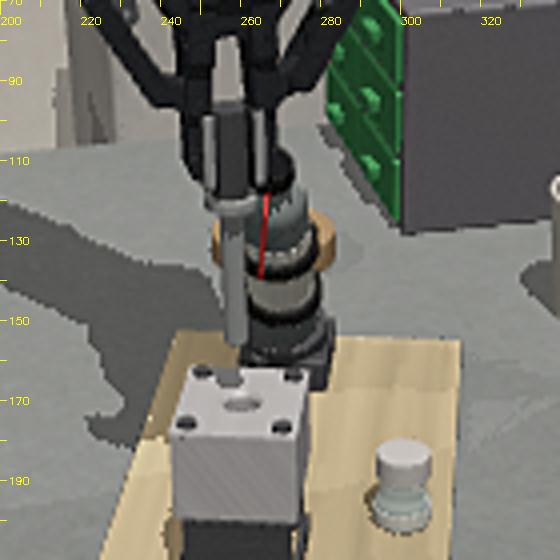

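View pics/t6.png

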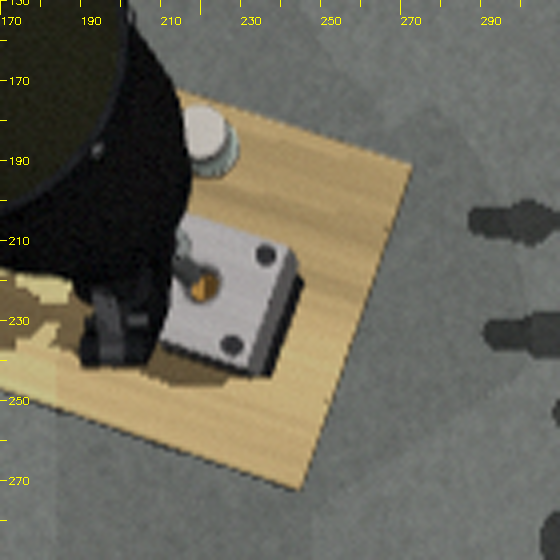

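Emit:
carry_out:
  commands:
    - [[0.1, -0.1, 0.05, 0.5, 0, 0, 0], [0.1, -0.1, 0.05, 1.5, 0, 0, 0], [0.1, -0.1, 0.05, 2.5, 0, 0, 0], [0.1, -0.1, 0.05, 3.2, 0, 0, 0], [0.1, -0.1, 0.05, 3.8, 0, 0, 0], [0.1, -0.1, 0.05, 4.4, 0, 0, 0], [0.1, -0.1, 0.05, 4.4, 0, 0, 0]]

```text
time_s: 9.0
ee_pos: [0.5231, 0.1108, 0.2042]
tool_rot: [-180.0, 0.0, -176.7]
contact_force: [0.1, -0.1, -2.1]
width: 0.0162
```

Run:
```python
from h import *
s=ctrl.state();print(s['time_s'],s['ee_pos'],s['tool_rot'],s['contact_force'],s['width'])
i=ctrl.read_camera("side");crop(i,200,70,140,140,4,"pics/s7.png")
```

```text
9.0 [0.52311623 0.11084921 0.20420312] [-1.79963767e+02  3.28526113e-02 -1.76709074e+02] [ 0.07449626 -0.08832013 -2.08103094] 0.01621639306510766
```

View pics/s7.png

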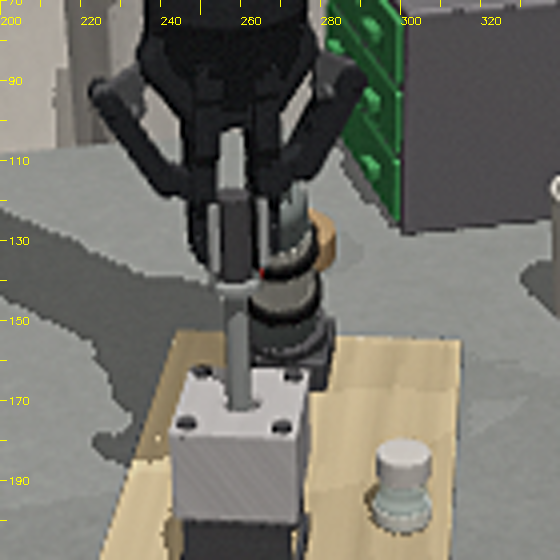

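Emit:
carry_out:
  commands:
    - [[0.1, 0, 0, 0.4, 0, 0, 0], [0.1, 0, 0, 0.7, 0, 0, 0], [0.1, 0, 0, 0.9, 0, 0, 0], [0.1, 0, 0, 1.1, 0, 0, 0], [0.1, 0, 0, 1.2, 0, 0, 0], [0.1, 0, 0, 1.3, 0, 0, 0]]

```text
time_s: 9.55
ee_pos: [0.524, 0.1109, 0.1937]
tool_rot: [-180.0, 0.2, -176.7]
contact_force: [-1.9, -0.2, 3.3]
width: 0.0163
```

Emit:
carry_out:
  commands:
    - [[0.1, 0, 0, 0.2, 0, 0, 0], [0.1, 0, 0, 0.4, 0, 0, 0]]

```text
time_s: 9.72
ee_pos: [0.5246, 0.1108, 0.1925]
tool_rot: [180.0, 0.4, -176.7]
contact_force: [-5.1, 0.1, 12.4]
width: 0.0164
```

Emit:
carry_out:
  commands:
    - [[0.1, 0, 0, 0.15, 0, 0, 0], [0.1, 0, 0, 0.3, 0, 0, 0], [0.1, 0, 0, 0.45, 0, 0, 0], [0.1, 0, 0, 0.6, 0, 0, 0]]

```text
time_s: 10.05
ee_pos: [0.5246, 0.1109, 0.1871]
tool_rot: [180.0, 0.4, -176.7]
contact_force: [-5.1, 0.6, 12.1]
width: 0.0163
```

Emit:
carry_out:
  commands:
    - [[0.1, 0, 0, 0.15, 0, 0, 0], [0.1, 0, 0, 0.3, 0, 0, 0], [0.1, 0, 0, 0.45, 0, 0, 0], [0.1, 0, 0, 0.6, 0, 0, 0]]

```text
time_s: 10.38
ee_pos: [0.524, 0.1112, 0.1777]
tool_rot: [179.9, 0.2, -176.7]
contact_force: [-0.1, 0.7, -2.4]
width: 0.0162
```

Emit:
carry_out:
  commands:
    - [[0.1, 0, 0, 0.8, 0, 0, 0], [0.1, 0, 0, 1.6, 0, 0, 0], [0.1, 0, 0, 2.4, 0, 0, 0], [0.1, 0, 0, 3.0, 0, 0, 0], [0.1, 0, 0, 3.3, 0, 0, 0], [0.1, 0, 0, 3.3, 0, 0, 0]]

```text
time_s: 10.88
ee_pos: [0.5235, 0.1107, 0.1426]
tool_rot: [-180.0, 0.1, -176.7]
contact_force: [0.8, 0.3, -2.3]
width: 0.0161
```

Run:
```python
from h import *
s=ctrl.state();print(s['time_s'],s['ee_pos'],s['tool_rot'],s['contact_force'],s['width'])
i=ctrl.read_camera("side");crop(i,200,90,140,140,4,"pics/s8.png")
```

```text
10.8833 [0.52345677 0.1107237  0.14261276] [-1.79957577e+02  6.38707140e-02 -1.76719714e+02] [ 0.81717641  0.30120438 -2.28674373] 0.01605107380630991
```

View pics/s8.png

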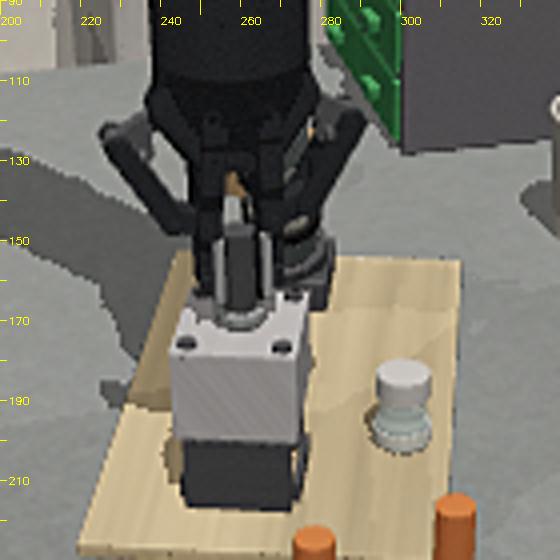

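Emit:
carry_out:
  commands:
    - [[0.1, 0, 0, 0.15, 0, 0, 0], [0.1, 0, 0, 0.25, 0, 0, 0], [0.1, 0, 0, 0.25, 0, 0, 0]]

```text
time_s: 11.18
ee_pos: [0.5238, 0.111, 0.1415]
tool_rot: [180.0, 0.2, -176.7]
contact_force: [-0.7, -0.0, -1.7]
width: 0.0162
```

Emit:
carry_out:
  commands:
    - [[0.1, 0, 0, 0.1, 0, 0, 0], [0.1, 0, 0, 0.2, 0, 0, 0], [0.1, 0, 0, 0.2, 0, 0, 0]]

```text
time_s: 11.43
ee_pos: [0.5238, 0.111, 0.1393]
tool_rot: [180.0, 0.1, -176.7]
contact_force: [0.2, 0.0, -1.2]
width: 0.0163
```

Emit:
carry_out:
  commands:
    - [[0.1, 0, 0, 0.1, 0, 0, 0], [0.1, 0, 0, 0.15, 0, 0, 0], [0.1, 0, 0, 0.15, 0, 0, 0], [0.1, 0, 0, 0.15, 0, 0, 0]]

```text
time_s: 11.77
ee_pos: [0.5239, 0.111, 0.1391]
tool_rot: [180.0, 0.2, -176.7]
contact_force: [-4.5, -0.2, 6.0]
width: 0.0165
```

Emit:
carry_out:
  commands:
    - [[0.1, 0, 0, -0.15, 0, 0, 0], [0.1, 0, 0, -0.15, 0, 0, 0], [0.25, 0, 0, -0.15, 0, 0, 0], [0.4, 0, 0, -0.15, 0, 0, 0], [0.6, 0, 0, -0.15, 0, 0, 0], [0.6, 0, 0, -0.15, 0, 0, 0], [0.6, 0, 0, -0.15, 0, 0, 0]]

```text
time_s: 12.35
ee_pos: [0.5239, 0.111, 0.1395]
tool_rot: [180.0, 0.2, -176.7]
contact_force: [0.1, -0.1, 0.4]
width: 0.0514
```

Emit:
carry_out:
  commands:
    - [[0.6, 0, 0, -1, 0, 0, 0], [0.6, 0, 0, -3, 0, 0, 0], [0.6, 0, 0, -6, 0, 0, 0], [0.6, 0, 0, -9, 0, 0, 0], [0.6, 0, -6, -11, 0, 0, 0], [0.6, 0, -10, -11, 0, 0, 0], [0.6, 0, -12, -11, 0, 0, 0], [0.6, 0, -12, -11, 0, 0, 0]]

```text
time_s: 13.02
ee_pos: [0.5306, -0.0139, 0.2519]
tool_rot: [-179.9, 0.3, -177.0]
contact_force: [0.3, 1.0, -0.4]
width: 0.051
```

Run:
```python
from h import *
s=ctrl.state();print(s['time_s'],s['ee_pos'],s['tool_rot'],s['contact_force'],s['width'])
i=ctrl.read_camera("side");crop(i,200,90,140,140,4,"pics/s9.png");cv2.imwrite("pics/s9f.png",i)
i=ctrl.read_camera("top");crop(i,100,140,180,140,4,"pics/t9.png")
```

```text
13.0167 [ 0.53062611 -0.0138594   0.25194521] [-179.94231617    0.31955089 -176.98049789] [ 0.25101042  1.01912429 -0.35566872] 0.051046769033271024
```

View pics/s9.png

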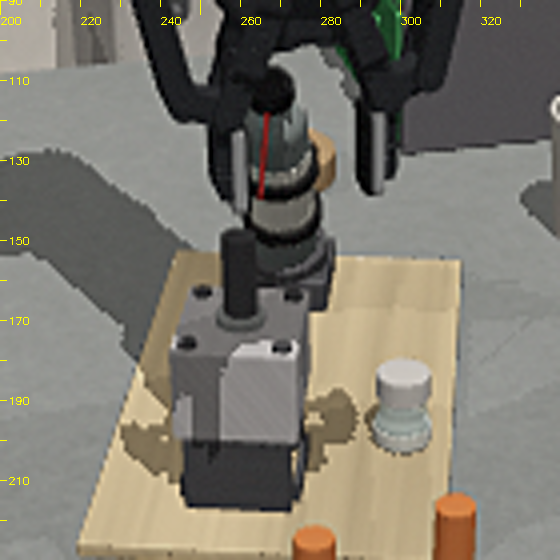

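View pics/t9.png

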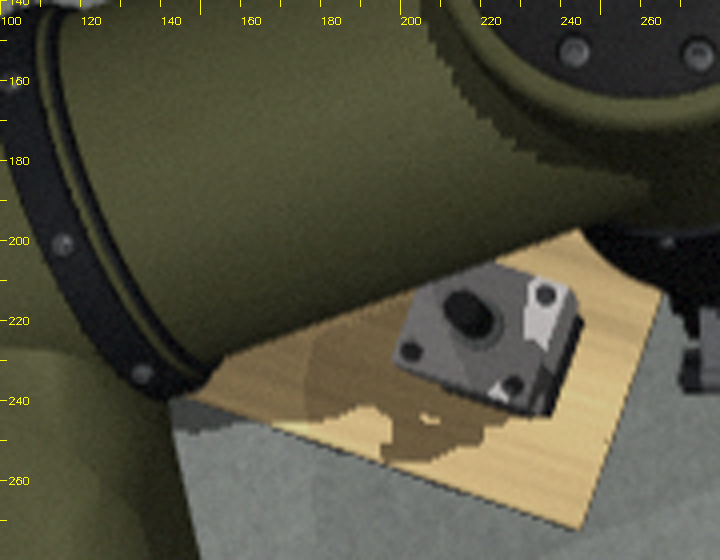

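View pics/s9f.png

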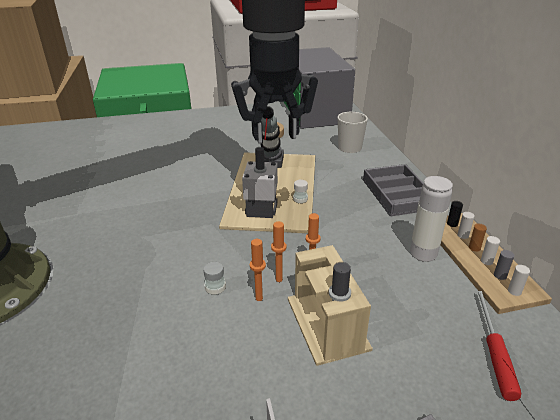

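Run:
```python
from h import *
b=np.array([.5226,.1106,0])
print(proj("side",[b+[0,0,.155],b+[0,0,.105]]),proj("top",[b+[0,0,.155],b+[0,0,.105]]))
print(tri((200+238/4,90+234/4),(100+462/4,140+306/4)))
```

```text
[[259.34982778 148.21451177]
 [260.09773331 170.02660215]] [[216.00602656 216.56531052]
 [220.3751864  220.661747  ]]
(array([0.52301563, 0.1117931 , 0.15371064]), np.float64(7.648346422195473e-05))
```

Measured from both views, the handle top is at (0.523, 0.112, 0.154). It should be at (0.5226, 0.1106, 0.155), so the drift is fully seated and upright.

Run:
```python
from plant import ctrl
print(ctrl.finish_job()); print(ctrl.state()['time_s'])
```

```text
the job is handed in; nothing more can be done
None
the job is handed in; nothing more can be done
```

I pressed the cap, drove the pin out, left the thin drift standing in the bore and handed the job in. The run took about 13 s of the 56 s allowed. No verdict came back.

- **Cap:** I pressed along the can's axis with the jaws shut until the cap reached its stop. The axial force was 12 N when it reached the stop and about 13.6 N while held there, against the 35 N limit. It stayed on the stop for about 0.4–0.5 s. Afterwards the side picture showed the cap back at its starting height.
- **Pin:** I took the thin drift from the rack's +y slot and lowered it into the bore without side force. The pin slid under roughly 15 N, then the load vanished and the drift went down freely.
- **Drift:** The collar came down on the block, and I let go and moved the gripper clear. The handle's top measured (0.523, 0.112, 0.154) m, against an expected (0.5226, 0.1106, 0.155).
- **Other items:** In the last pictures the jar, the thick drift and the orange look-alikes had not visibly moved. The tool's force reading after letting go was about 1 N, within noise.

**Not seen directly:** the pin in the tray was hidden in both camera views. That it lies there is inferred from the sudden loss of load and from the rod now filling the bore with its collar seated.

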